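# Hang the pick-and-mix pails on the display hook, largest at the back

## Task

Hang all the oblong pails together on the long hook, the largest at the back next to the upright and each smaller one in front of it. One of them is hidden on the short hook behind the round pail: take the round pail off to reach it, and in the end the round pail must hang on the short hook again. Leave the tongs, packets and tins on the worktop where they are.

Things in the scene. Friction and masses are not known exactly. Their poses are not given: they have to be found in the camera images.
- pail_112_hang (a point): largest oblong tin pail, 112 mm wide (y), 40 deep (x), 66 tall. Point: hanging point under grip, on rod top when hung; base 128 mm and rim 62 mm below it; wooden grip (14 in x, 24 in y) 4 to 42 mm above it. Stiff fixed wire arch, underside 20 mm to each side at 9 mm below it, then straight to rim ends. x depth, y along arch, z up; half turn alike. Stands on the worktop, or absent.
- pail_96_hang (a point): second largest oblong tin pail, 96 mm wide (y), 40 deep (x), 58 tall. Point: hanging point under grip, on rod top when hung; base 120 mm and rim 62 mm below it; wooden grip (14 in x, 24 in y) 4 to 42 mm above it. Stiff fixed wire arch, underside 20 mm to each side at 9 mm below it, then straight to rim ends. x depth, y along arch, z up; half turn alike. Hangs behind the round pail at first.
- pail_78_hang (a point): third largest oblong tin pail, 78 mm wide (y), 40 deep (x), 50 tall. Point: hanging point under grip, on rod top when hung; base 112 mm and rim 62 mm below it; wooden grip (14 in x, 24 in y) 4 to 42 mm above it. Stiff fixed wire arch, underside 20 mm to each side at 9 mm below it, then straight to rim ends. x depth, y along arch, z up; half turn alike. Stands on the worktop, or absent.
- pail_60_hang (a point): smallest oblong tin pail, 60 mm wide (y), 40 deep (x), 42 tall. Point: hanging point under grip, on rod top when hung; base 104 mm and rim 62 mm below it; wooden grip (14 in x, 24 in y) 4 to 42 mm above it. Stiff fixed wire arch, underside 20 mm to each side at 9 mm below it, then straight to rim ends. x depth, y along arch, z up; half turn alike. Stands on the worktop, or absent.
- round_pail_hang (a point): Round tin pail, 64 mm across, 55 tall. Point: hanging point under grip, on rod top when hung; base 117 mm and rim 62 mm below it; wooden grip (14 in x, 24 in y) 4 to 42 mm above it. Stiff fixed wire arch, underside 20 mm to each side at 9 mm below it, then straight to rim ends. x depth, y along arch, z up; half turn alike. Hangs on the short hook at first.
- long_hook_root (a point): Brass hook, the longer of two, fixed on a 110 x 70 x 10 mm foot. Point: top of the rod at its upright, 165 mm above the worktop. Round level rod, 10 mm thick, runs 140 mm along -x of this frame (roughly to the robot), then turns up: the tip ends 17 mm farther out, 14 mm above the rod's top; nothing is higher. y: level, across the rod.
- short_hook_root (a point): Brass hook, the shorter of two, fixed on a 110 x 70 x 10 mm foot. Point: top of the rod at its upright, 165 mm above the worktop. Round level rod, 10 mm thick, runs 115 mm along -x of this frame (roughly to the robot), then turns up: the tip ends 17 mm farther out, 14 mm above the rod's top; nothing is higher. y: level, across the rod. Clear worktop: x 0.43 to 0.48, y -0.45 to -0.15.
- tongs: Small steel tongs lying flat, 158 x 34 x 17 mm. Stays where it is. Origin: centre of its underside.
- packet_green: Flat green packet of sweets, 52 x 82 x 18 mm. Stays where it is. Origin: centre of its underside.
- packet_red: Flat red packet of sweets, 52 x 82 x 18 mm. Stays where it is. Origin: centre of its underside.
- tin_a: Round pastille tin, 45 mm across, 19 mm tall. Stays where it is. Origin: centre of its underside.
- tin_b: Round pastille tin, 45 mm across, 19 mm tall. Stays where it is. Origin: centre of its underside.

How it is judged:
By the outcome, as a careful person would: the job done as asked, in the order asked, and still so for the second after the job is handed in, with the robot touching nothing.
Of pail_112, pail_78, pail_60 only 1 to 2 are there at a start; the rules pass over those that are not, and their reading is None.
At some moment in a run one of pail_112, pail_78, pail_60, round_pail may be knocked a few centimetres aside while the robot is not near it.
It also fails if it takes over 210 s, if anything falls off the work surface, if the arm or the gripper's body presses on something with over 40 N, if the wrist force passes 120 N, or if a joint passes its speed limit or range.

## Robot

A 7-joint arm with a two-finger parallel gripper is mounted at the origin on a cart in front of the work surface, level with it; the furniture and walls round the work are solid. World frame = base frame: x ahead of the robot, y to its left, z up, the work surface at z = 0. Lengths are in m, angles in rad, forces in N, time in s.
With the tool pointing down it reaches from about 0.4 to 0.875 m from the base axis. Payload 19.3 kg.
Tool frame: the origin (TCP) lies midway between the tips of the shut fingers; the grasp point (between the pads) lies 19 mm behind it; z points along the fingers, y is the line along which they close (so a half turn about z gives the same grasp; the last joint's range is limited). The gripper opens to 85 mm and grips with 20 to 120 N. Pads are 22 mm wide; open, the fingers measure 114 mm over their backs; the gripper's body (76 mm by 85 mm) begins 54 mm behind the grasp point. The pads swing forward as they close: fully open they stand 13 mm farther back than shut.
Start: joints at [1.171, 0.521, -0.036, 1.599, 0.021, 1.021, -0.113], TCP at [0.202, -0.591, 0.231] pointing down, gripper open.
Joint ranges: [-2.91, 2.91], [-0.3, 2.13], [-1.5, 1.42], [0.17, 2.43], [-1.26, 4.41], [0.16, 1.93], [-2.52, 2.52]. Speed limits (rad/s): [1.89, 1.89, 2.39, 2.39, 3.01, 3.01, 3.01].

## Interface

Orientations are given as [roll, pitch, yaw] about the fixed x, y, z axes, in that order (R = Rz(yaw) Ry(pitch) Rx(roll)).
In Python, from workcell import bot, eyes, job, monitor gives the robot as it stands (bot), with the cameras (eyes), the job (job) and the readings (monitor).
- The arm moves only by the tool nudge_tcp, called after "Call:" as name(argument=value, ...), one argument or row to a line, values as JSON. Schema: {"type":"object","properties":{"segments":{"type":"array","items":{"type":"array","items":{"type":"array","items":{"type":"number"},"minItems":7,"maxItems":7},"minItems":1,"maxItems":5},"minItems":1,"maxItems":1},"grip_n":{"type":"number"},"only":{"type":"string"},"quiet":{"type":"boolean"},"lines":{"type":"string"}},"required":["segments"],"additionalProperties":false}. segments is a list that holds a single list of rows (three levels of brackets), with 1 to 5 rows, each of 7 numbers: the finger opening in m, then dx, dy, dz in units of 100 mm, then a rotation vector rx, ry, rz in units of 0.1 rad; each row is the pose to reach, as a shift and turn from the pose commanded when the call began, along the tool's axes at that moment; what a row does not reach only later rows make up. A row lasts 1/8 s, in which the tool goes at most 0.0625 m and 0.188 rad, less where a joint would pass 70% of its speed; a pose out of reach is approached as far as the arm can. The fingers move at their own pace and stop on an object; grip_n is the grip in N (left out, the last holds). Time passes only in rows, so rows that do not move let the fingers close. The tool returns the time, the measured TCP pose, the force, the opening and the grip force at its end. only (a regular expression) keeps the lines of the reply that match it, lines (a string "A,B") keeps lines A to B, and quiet returns only ok. Input that does not fit is refused with a message, and nothing moves.
- monitor.observe(): the state, without advancing time (a new reading comes with each control period).
- eyes.grab_frame(name): name is "scene" or "top" or "wrist"; returns the picture (400x640x3 uint8, blue, green, red); there is no depth.
- eyes.calibration(name): a dict with "vfov" (degrees; the focal length in pixels is half the picture's height over the tangent of half this angle, whatever the lens; pixels are square), "cx", "cy" (the principal point, pixels), "eye" and "attitude" of the camera in the world. Camera axes: x right, y down, z forward; pixel columns grow to the right and rows downward; lengths in m; the calibration is good to about 2 mm. A picture is of the moment at which its call begins: read the wrist's pose just before it. calibration takes no time and is no camera call; for the wrist camera it gives the pose at the moment of the call.
- job.job_done(): hands the job in; it is judged then, once.
The state is a dict: "clock": time; "qpos": joint angles; "qd": joint speeds; "joint_efforts": joint torques, N m; "position": TCP position; "tool_rot": TCP orientation; "force": force on the tool from outside, world axes, zero at the start; "moment": the same for the moment, N m; "grip_width": finger opening in m; "finger_force": force on a finger pad.
Only numpy, scipy, OpenCV 4.12 (cv2) and the standard library are available. Lean on these libraries where they do the work, as an engineer would, in place of code of your own. Each camera call takes 0.05 s, during which the arm holds its last target. There are 200 camera calls.

## Working session

There is one attempt and no reset: what is moved stays moved. The work goes in short steps, Python scripts to look and compute and a tool call to move; the robot and the scene stay as the last step left them, time stands still between calls to the robot, and variables do not carry over. Pictures are saved under pics/ and viewed, at most 16 in all, crops included, and the job is handed in when it is done.

```bash
ls; mkdir -p pics
```

Run:
```python
from workcell import bot, eyes, job, monitor
import cv2
s=monitor.observe();print({k:s[k] for k in('clock','position','tool_rot','grip_width','force')})
for n in("scene","top"):
    c=eyes.calibration(n);print(n,c)
    cv2.imwrite(f"pics/{n}0.png",eyes.grab_frame(n))
```

```text
pics
workcell.py
{'clock': 0.0, 'position': array([ 0.20226591, -0.59101675,  0.23071605]), 'tool_rot': array([-3.14045596e+00,  9.02146890e-05,  3.29817187e-01]), 'grip_width': 0.08549915780567505, 'force': array([ 0.64680212,  0.46095187, -0.41620683])}
scene {'vfov': 57.958230789534504, 'cx': 325.21486315119716, 'cy': 195.30561160860245, 'eye': array([-0.0675914 ,  0.29362732,  0.99372848]), 'attitude': array([-2.45349115,  0.013966  , -2.09008317])}
top {'vfov': 49.81092505963208, 'cx': 315.2780922667298, 'cy': 196.52390634241377, 'eye': array([ 0.42906605, -0.03797048,  1.27536175]), 'attitude': array([-3.04597922, -0.02869574, -1.58510385])}
```

View pics/scene0.png

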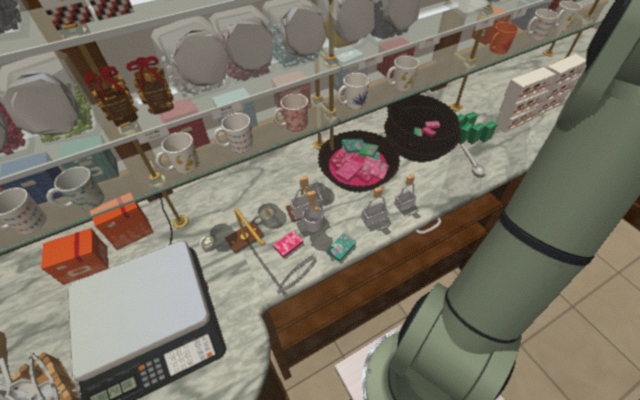

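View pics/top0.png

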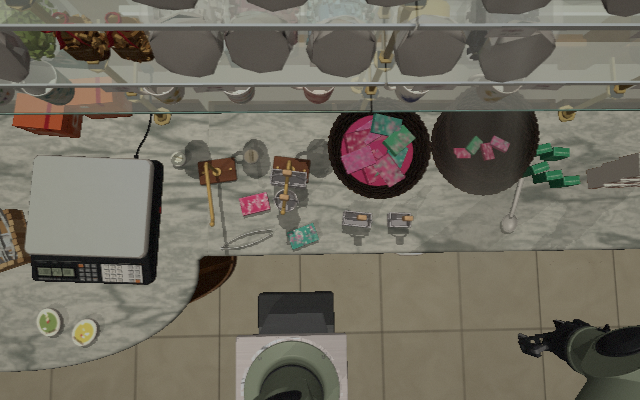

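The scene view shows the long hook at about (248,230) and the short hook with the round pail at about (310,205). Two pails stand at (375,210) and (405,195). In the top view those two pails are at (356,223) and (399,223), the hook feet at (217,170) and (291,168), the tongs at (247,239) and the packets at (255,204) and (303,236).

Create h.py:
```python
import numpy as np, cv2
from workcell import bot, eyes, job, monitor
from scipy.spatial.transform import Rotation as Rn
def cam(n):
    c=eyes.calibration(n); f=200/np.tan(np.radians(c['vfov'])/2)
    return np.array(c['eye']),Rn.from_euler('xyz',c['attitude']).as_matrix(),f,c['cx'],c['cy']
def ray(C,u,v):
    e,R,f,cx,cy=C; d=R@np.array([(u-cx)/f,(v-cy)/f,1.]); return e,d/np.linalg.norm(d)
def onz(C,u,v,z):
    e,d=ray(C,u,v); return e+d*(z-e[2])/d[2]
def proj(C,p):
    e,R,f,cx,cy=C; q=R.T@(np.asarray(p)-e); return np.array([cx+f*q[0]/q[2],cy+f*q[1]/q[2]])
def tri(rs):
    A=np.zeros((3,3));b=np.zeros(3)
    for e,d in rs: P=np.eye(3)-np.outer(d,d);A+=P;b+=P@e
    return np.linalg.solve(A,b)
def togo(target,yaw=None):
    "shift in tool axes from the commanded (~measured) pose to a world target; turn about tool z"
    s=monitor.observe();R=Rn.from_euler('xyz',s['tool_rot'])
    d=R.inv().apply(np.array(target)-s['position'])
    out=None
    if yaw is not None: out=(R.inv()*Rn.from_euler('xyz',[np.pi,0,yaw])).as_rotvec().round(3)
    return d.round(4),out
```

Run:
```python
from h import *
C=cam("top");a=cv2.imread("pics/top0.png")
cv2.imwrite("pics/topc.png",cv2.resize(a[140:260,190:430],None,fx=3.3,fy=3.3,interpolation=cv2.INTER_CUBIC))
a=cv2.imread("pics/scene0.png")
cv2.imwrite("pics/scenec.png",cv2.resize(a[160:300,195:425],None,fx=3.4,fy=3.4,interpolation=cv2.INTER_CUBIC))
for p in[(356,223),(399,223),(217,170),(291,168)]:print(onz(C,*p,.06))
```

```text
[ 0.46865909 -0.18859045  0.06      ]
[ 0.4670298  -0.31085571  0.06      ]
[0.6238799 0.2029841 0.06     ]
[ 0.62759329 -0.00649508  0.06      ]
```

View pics/topc.png

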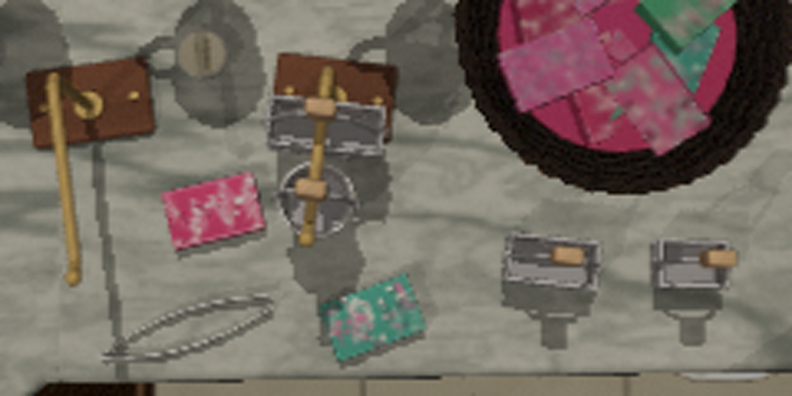

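View pics/scenec.png

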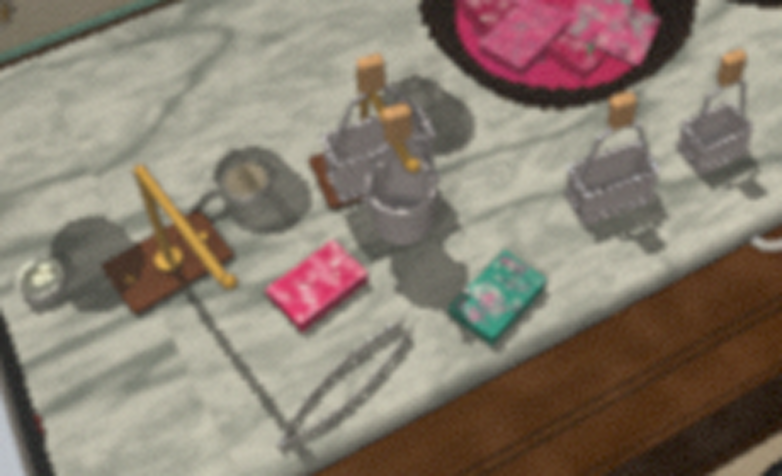

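Between the hooks there's one oblong pail (the 96) behind the round one on the short hook. The standing pails look like the 78 and the 60. Next I triangulate the grips and the rod ends.

Add to h.py:
```python
def grips(a,lo=(6,60,130),hi=(16,170,255),mn=6,mx=400):
    m=cv2.inRange(cv2.cvtColor(a,cv2.COLOR_BGR2HSV),lo,hi)
    n,l,st,c=cv2.connectedComponentsWithStats(m)
    return [(c[i].round(1).tolist(),st[i,2:].tolist()) for i in range(1,n) if mn<=st[i,4]<=mx]
```

Run:
```python
from h import *
T=cv2.imread("pics/top0.png");S=cv2.imread("pics/scene0.png")
hs=lambda a,u,v:cv2.cvtColor(a,cv2.COLOR_BGR2HSV)[int(v),int(u)].tolist()
t=lambda u,v:(190+u/3.3,140+v/3.3); s=lambda u,v:(195+u/3.4,160+v/3.4)
for p in[(320,107),(312,188),(568,256),(718,258)]:print(hs(T,*t(*p)),end=' ')
for p in[(370,75),(397,125),(622,110),(732,68)]:print(hs(S,*s(*p)),end=' ')
print()
for g in grips(T):
    if 240<g[0][0]<430 and 150<g[0][1]<250:print('T',g)
for g in grips(S):
    if 270<g[0][0]<430 and 160<g[0][1]<250:print('S',g)
CT=cam("top");CS=cam("scene")
for n,a,b in[('96',(320,107),(370,75)),('round',(312,188),(397,125)),('A',(568,256),(622,110)),('B',(718,258),(732,68)),('longtip',(73,280),(231,284)),('longroot',(54,77),(138,170)),('shorttip',(306,242),(413,165))]:
    r=[ray(CT,*t(*a)),ray(CS,*s(*b))];p=tri(r);print(n,p.round(4),proj(CT,p)-t(*a),)
for p in [(28,72),(150,57),(36,148),(156,132),(277,55),(397,68)]: print(onz(CT,*t(*p),.01).round(3))
# widths of standing rims (z 58-62mm)
for p,q,z in[((505,238),(598,245),.05),((654,242),(731,242),.042)]:print(np.linalg.norm(onz(CT,*t(*p),z)-onz(CT,*t(*q),z)))
```

```text
[16, 102, 168] [16, 102, 170] [16, 104, 167] [16, 101, 172] [15, 119, 116] [15, 115, 115] [15, 116, 123] [15, 120, 115] 
T ([286.8, 171.8], [9, 5, 34])
T ([283.6, 196.3], [10, 6, 37])
T ([362.1, 216.8], [9, 5, 36])
T ([408.4, 217.6], [8, 5, 29])
S ([410.1, 176.5], [7, 4, 23])
S ([303.4, 178.0], [8, 5, 29])
S ([377.7, 189.1], [8, 6, 34])
S ([311.0, 192.6], [10, 6, 37])
96 [0.5968 0.001  0.1793] [-0.06101694 -0.03612289]
round [0.5336 0.0078 0.1802] [-0.1067199  -0.06387616]
A [ 0.4811 -0.1958  0.1312] [-0.27546492 -0.18892478]
B [ 0.4779 -0.3207  0.1209] [-0.05615629 -0.04005433]
longtip [0.4655 0.193  0.1697] [-0.18907227 -0.09569323]
longroot [0.6282 0.2141 0.1464] [-0.08887881 -0.04390111]
shorttip [0.4928 0.0138 0.1739] [-0.42672165 -0.25644852]
[0.657 0.267 0.01 ]
[0.669 0.159 0.01 ]
[0.588 0.26  0.01 ]
[0.602 0.153 0.01 ]
[0.67  0.045 0.01 ]
[ 0.657 -0.063  0.01 ]
0.08091607610620158
0.06768205448076642
```

Run:
```python
from h import *
print(togo((.42,-.30,.34),-.11)); print(togo((.48,-.0,.34),-.11))
c=eyes.calibration("wrist");s=monitor.observe();print(c,s['position'])
```

```text
(array([ 0.3002, -0.2049, -0.109 ]), array([-0.001,  0.   ,  0.44 ]))
(array([ 0.4542, -0.4693, -0.1088]), array([-0.001,  0.   ,  0.44 ]))
{'vfov': 67.86275662048818, 'cx': 320.66738654433203, 'cy': 197.89289407861008, 'eye': array([ 0.2655006 , -0.5694397 ,  0.37437063]), 'attitude': array([ 2.87370087e+00,  6.00802985e-04, -1.24108473e+00])} [ 0.2023127  -0.59102817  0.23077723]
```

Units first: shifts go in units of 100 mm and turns go in units of 0.1 rad. So 0.23 m is 2.3, 0.18 m is 1.8, 0.44 rad is 4.4.

Call:
nudge_tcp(
  segments=[
    [[0.085,0.3,-0.2,-0.5,0,0,0.8],[0.085,0.8,-0.5,-0.8,0,0,1.8],[0.085,1.3,-0.85,-1,0,0,2.8],[0.085,1.8,-1.2,-1.09,0,0,3.6],[0.085,2.3,-1.6,-1.09,0,0,4.4]],
  ],
)

```text
clock: 0.72
position: [0.3664, -0.3683, 0.3408]
tool_rot: [3.141, -0.001, -0.113]
force: [0.4, -0.1, 0.1]
grip_width: 0.0851
finger_force: 0.0
```

Run:
```python
from h import *
print(togo((.46,-.06,.34),-.11))
```

```text
(array([ 0.0583, -0.3169,  0.0007]), array([ 0.001, -0.001, -0.003]))
```

To row units: -0.3 m is -3, -0.24 m is -2.4.

Call:
nudge_tcp(
  segments=[
    [[0.055,0.11,-0.6,0,0,0,0],[0.055,0.23,-1.2,0,0,0,0],[0.055,0.35,-1.8,0,0,0,0],[0.055,0.46,-2.4,0,0,0,0],[0.055,0.58,-3,0,0,0,0]],
  ],
)

```text
clock: 1.35
position: [0.4561, -0.0763, 0.3403]
tool_rot: [3.141, -0.0, -0.11]
force: [1.2, -0.7, 0.6]
grip_width: 0.0549
finger_force: 0.0
```

Call:
nudge_tcp(
  segments=[
    [[0.055,0,-0.17,0,0,0,0],[0.055,0,-0.17,0,0,0,0]],
  ],
)

```text
clock: 1.6
position: [0.4578, -0.0602, 0.3401]
tool_rot: [-3.141, 0.0, -0.108]
force: [-0.6, -1.0, 0.8]
grip_width: 0.0549
finger_force: 0.0
```

Run:
```python
from h import *
s=monitor.observe();C=cam("wrist");a=eyes.grab_frame("wrist");cv2.imwrite("pics/w1.png",a);np.save("pics/w1.npy",np.array(C,dtype=object),allow_pickle=True)
print(s['position'],s['tool_rot'],C[0])
print(grips(a,mn=30,mx=20000))
```

```text
[ 0.4577903  -0.06019344  0.34007519] [-3.14143170e+00  4.45804446e-04 -1.07844861e-01] [ 0.52423249 -0.06719322  0.48363861]
[([234.1, 37.7], [28, 31, 273]), ([238.5, 117.4], [27, 16, 162]), ([540.9, 132.9], [38, 14, 215]), ([432.9, 142.3], [29, 15, 187]), ([36.2, 279.5], [10, 4, 31]), ([564.3, 306.2], [78, 14, 615]), ([461.7, 371.8], [5, 34, 140])]
```

View pics/w1.png

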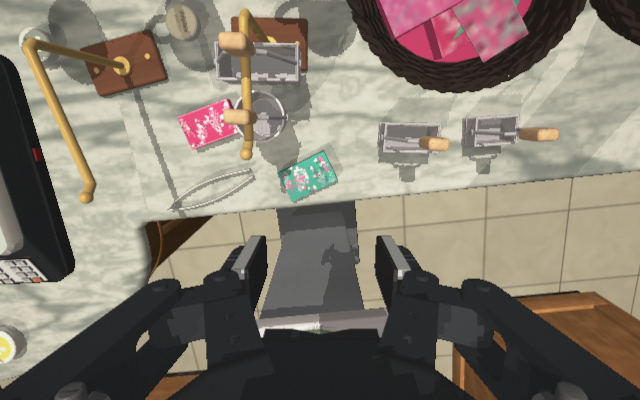

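The wrist view shows the long rod from (29,45) to its tip at (88,196). The short rod runs from (245,15) to (246,155), with the 96's grip at (234,40) and the round pail's at (238,117).

Run:
```python
from h import *
C=np.load("pics/w1.npy",allow_pickle=True);a=cv2.imread("pics/w1.png")
# brass masks -> centreline per row
h=cv2.cvtColor(a,cv2.COLOR_BGR2HSV)
m=cv2.inRange(h,(17,90,60),(28,255,255))
print(h[100,247],h[120,58])
for nm,(x0,x1),rows in(('long',(25,100),range(60,185,12)),('short',(235,258),list(range(62,108,8))+list(range(128,148,6)))):
    P=[]
    for v in rows:
        u=np.flatnonzero(m[v,x0:x1])
        if len(u)>=3:P.append(onz(C,x0+(u[0]+u[-1])/2,v,.160)[:2])
    P=np.array(P);k=np.polyfit(P[:,0],P[:,1],1);print(nm,len(P),'yaw',np.arctan(k[0]),'y(.5)',np.polyval(k,.5),'y(.6)',np.polyval(k,.6),'res',np.std(P[:,1]-np.polyval(k,P[:,0])))
for n,p,z in[('longtip',(88,197),.175),('longroot',(29,42),.165),('shorttip',(246,156),.175),('shortroot',(245,12),.165)]:print(n,onz(C,*p,z).round(4))
for n,p,z in[('96',(225,41),.207),('round',(230,117),.207),('78',(440,144),.154),('60',(550,134),.146)]:print(n,onz(C,*p,z).round(4))
for n,b in[('96',(210,260,20,60)),('round',(218,262,105,128)),('78',(410,455,130,158)),('60',(510,565,120,145))]:
    x0,x1,y0,y1=b;k=cv2.inRange(h[y0:y1,x0:x1],(5,60,90),(17,190,255));v,u=np.nonzero(k);print(n,'u',u.min()+x0,u.max()+x0,'v',v.min()+y0,v.max()+y0)
```

```text
[ 19 135 213] [ 20 133 224]
long 11 yaw -0.048156655873547026 y(.5) 0.2016684600133057 y(.6) 0.1968490683580791 res 0.008368535207244432
short 10 yaw -0.13615048019477635 y(.5) 0.013776464397949176 y(.6) 7.666070861857277e-05 res 0.000316659302923684
longtip [0.4679 0.1902 0.175 ]
longroot [0.6238 0.2066 0.165 ]
shorttip [0.4931 0.0138 0.175 ]
shortroot [ 0.6268 -0.0064  0.165 ]
96 [0.5937 0.0061 0.207 ]
round [0.5324 0.0136 0.207 ]
78 [ 0.481  -0.1943  0.154 ]
60 [ 0.4778 -0.3191  0.146 ]
96 u 218 259 v 20 56
round u 223 256 v 109 125
78 u 419 449 v 136 150
60 u 519 558 v 127 141
```

Run:
```python
from h import *
print(togo((.533,.0093,.17),-.136))
```

```text
(array([ 0.0672, -0.0786,  0.17  ]), array([0.   , 0.   , 0.026]))
```

To row units: 0.15 m is 1.5, 0.13 m is 1.3, 0.026 rad is 0.26.

Call:
nudge_tcp(
  segments=[
    [[0.06,0.34,-0.4,0.2,0,0,0.2],[0.06,0.672,-0.786,0.5,0,0,0.26],[0.06,0.672,-0.786,0.9,0,0,0.26],[0.06,0.672,-0.786,1.3,0,0,0.26],[0.06,0.672,-0.786,1.5,0,0,0.26]],
  ],
)

```text
clock: 2.28
position: [0.5324, 0.0077, 0.188]
tool_rot: [3.141, 0.003, -0.138]
force: [-1.1, -0.2, -0.3]
grip_width: 0.06
finger_force: 0.0
```

Run:
```python
from h import *
print(togo((.533,.0093,.17),-.136))
cv2.imwrite("pics/w2.png",eyes.grab_frame("wrist"))
cv2.imwrite("pics/s2.png",cv2.resize(eyes.grab_frame("scene")[100:280,195:425],None,fx=3.4,fy=3.3,interpolation=cv2.INTER_CUBIC))
```

```text
(array([ 0.0005, -0.0017,  0.018 ]), array([ 0.001,  0.003, -0.002]))
```

View pics/w2.png

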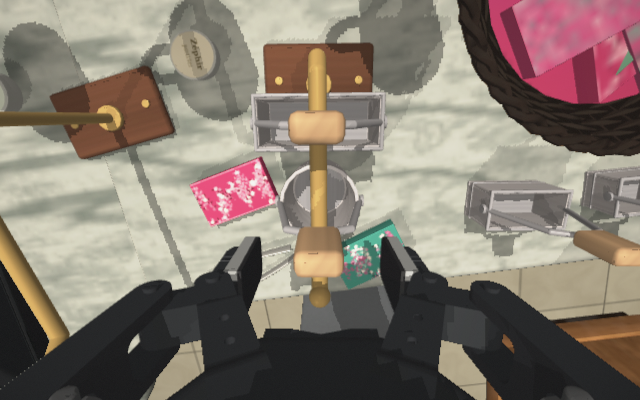

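The round pail's grip at (319,252) is centred between the pads at 250 and 390. I lower and close.

Call:
nudge_tcp(
  segments=[
    [[0.06,0.01,-0.017,0.18,0,0,0],[0.02,0.01,-0.017,0.18,0,0,0],[0.01,0.01,-0.017,0.18,0,0,0],[0.01,0.01,-0.017,0.18,0,0,0],[0.01,0.01,-0.017,0.18,0,0,0]],
  ],
  grip_n=40,
)

```text
clock: 3.0
position: [0.5352, 0.0097, 0.1736]
tool_rot: [3.141, -0.002, -0.137]
force: [2.0, -6.2, 3.9]
grip_width: 0.0232
finger_force: 39.4
```

Call:
nudge_tcp(
  segments=[
    [[0.01,0,0,-0.15,0,0,0],[0.01,0,0,-0.3,0,0,0],[0.01,0,0,-0.3,0,0,0]],
  ],
)

```text
clock: 3.38
position: [0.5352, 0.0111, 0.204]
tool_rot: [-3.141, -0.003, -0.136]
force: [-0.1, -0.8, -1.4]
grip_width: 0.0232
finger_force: 39.4
```

Run:
```python
from h import *
print(togo((.44,.022,.20)))
cv2.imwrite("pics/w3.png",eyes.grab_frame("wrist"))
```

```text
(array([-0.0958,  0.0022,  0.0038]), None)
```

View pics/w3.png

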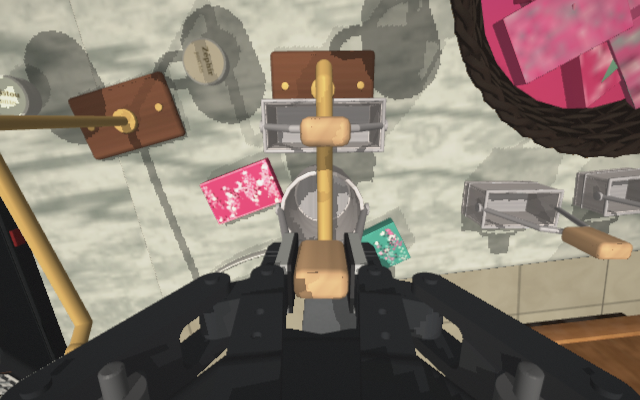

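Call:
nudge_tcp(
  segments=[
    [[0.01,-0.4,0,0,0,0,0],[0.01,-0.85,0,0,0,0,0],[0.01,-0.9,0,-0.4,0,0,0],[0.01,-0.9,0,-0.9,0,0,0],[0.01,-0.85,0,-1.15,0,0,0]],
  ],
)

```text
clock: 4.05
position: [0.4504, 0.0227, 0.3195]
tool_rot: [-3.141, -0.002, -0.136]
force: [0.4, -0.1, -1.5]
grip_width: 0.0234
finger_force: 39.8
```

Run:
```python
from h import *
print(togo((.455,-.415,.32),-.136),togo((.455,-.415,.127)))
```

```text
(array([ 0.0639,  0.433 , -0.0005]), array([-0.   , -0.002, -0.   ])) (array([0.0635, 0.4331, 0.1925]), None)
```

To row units: 0.3 m is 3, 0.24 m is 2.4.

Call:
nudge_tcp(
  segments=[
    [[0.01,0.1,0.6,0,0,0,0],[0.01,0.18,1.2,0,0,0,0],[0.01,0.27,1.8,0,0,0,0],[0.01,0.36,2.4,0,0,0,0],[0.01,0.45,3,0,0,0,0]],
  ],
)

```text
clock: 4.68
position: [0.4537, -0.2826, 0.317]
tool_rot: [-3.142, 0.0, -0.136]
force: [1.4, 0.8, -1.2]
grip_width: 0.024
finger_force: 40.0
```

Call:
nudge_tcp(
  segments=[
    [[0.01,0.1,0.6,0,0,0,0],[0.01,0.18,1.2,0,0,0,0],[0.01,0.18,1.31,0,0,0,0]],
  ],
)

```text
clock: 5.05
position: [0.4525, -0.4167, 0.3159]
tool_rot: [3.141, 0.002, -0.141]
force: [-0.1, 1.4, -1.9]
grip_width: 0.0233
finger_force: 40.2
```

Run:
```python
from h import *
print(togo((.455,-.415,.127),-.136))
```

```text
(array([ 0.0026, -0.0021,  0.1889]), array([ 0.   ,  0.002, -0.005]))
```

To row units: 0.187 m is 1.87, 0.18 m is 1.8.

Call:
nudge_tcp(
  segments=[
    [[0.01,0.02,0,0.5,0,0,0],[0.01,0.02,0,1,0,0,0],[0.01,0.02,0,1.5,0,0,0],[0.01,0.02,0,1.8,0,0,0],[0.01,0.02,0,1.87,0,0,0]],
  ],
)

```text
clock: 5.68
position: [0.4555, -0.412, 0.1284]
tool_rot: [-3.14, 0.003, -0.136]
force: [-0.1, -0.5, -0.4]
grip_width: 0.0231
finger_force: 40.2
```

Call:
nudge_tcp(
  segments=[
    [[0.01,0,0,0.02,0,0,0],[0.01,0,0,0.02,0,0,0]],
  ],
)

```text
clock: 5.92
position: [0.4566, -0.4135, 0.1295]
tool_rot: [3.141, -0.001, -0.136]
force: [-0.3, -0.0, -1.0]
grip_width: 0.0233
finger_force: 40.2
```

To row units: -0.02 m is -0.2, 0.003 m is 0.03.

Call:
nudge_tcp(
  segments=[
    [[0.01,0,0,0.03,0,0,0],[0.01,0,0,0.03,0,0,0],[0.06,0,0,0.03,0,0,0],[0.06,0,0,0.03,0,0,0],[0.06,0,0,-0.2,0,0,0]],
  ],
)

```text
clock: 6.55
position: [0.4554, -0.4127, 0.1472]
tool_rot: [-3.14, 0.002, -0.136]
force: [0.5, 1.3, -0.3]
grip_width: 0.0601
finger_force: 0.0
```

Call:
nudge_tcp(
  segments=[
    [[0.06,0,0,-0.6,0,0,0],[0.06,0,0,-1.2,0,0,0],[0.06,0,0,-1.8,0,0,0]],
  ],
)

```text
clock: 6.92
position: [0.4559, -0.4131, 0.3304]
tool_rot: [3.142, -0.0, -0.136]
force: [0.2, -0.7, -0.1]
grip_width: 0.0599
finger_force: 0.0
```

Run:
```python
from h import *
cv2.imwrite("pics/w4.png",eyes.grab_frame("wrist"))
print(togo((.47,-.1,.30),-.136),togo((.53,0.009,.30)))
```

```text
(array([-0.0308, -0.3134,  0.0368]), array([ 0.005, -0.008, -0.   ])) (array([ 0.0138, -0.4296,  0.0366]), None)
```

View pics/w4.png

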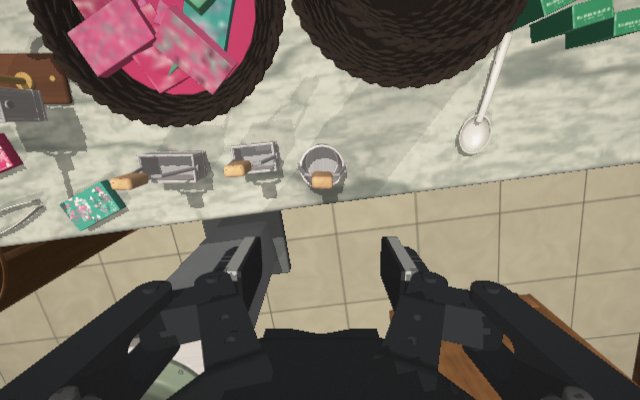

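The round pail stands upright at (321,165). Now the 96.

Call:
nudge_tcp(
  segments=[
    [[0.06,0,-0.6,0,0,0,0],[0.06,0,-1.2,0,0,0,0],[0.06,0.1,-1.8,0,0,0,0],[0.06,0.2,-2.4,0,0,0,0],[0.06,0.3,-3,0,0,0,0]],
  ],
)

```text
clock: 7.6
position: [0.5268, -0.1183, 0.3285]
tool_rot: [3.141, -0.001, -0.136]
force: [0.7, -1.4, 0.2]
grip_width: 0.0599
finger_force: 0.0
```

Call:
nudge_tcp(
  segments=[
    [[0.06,0.2,-0.6,0,0,0,0],[0.06,0.4,-1.15,0,0,0,0],[0.06,0.5,-1.15,0.3,0,0,0]],
  ],
)

```text
clock: 7.98
position: [0.5936, -0.0078, 0.2992]
tool_rot: [-3.139, -0.003, -0.13]
force: [0.6, -0.8, -1.4]
grip_width: 0.0599
finger_force: 0.0
```

Run:
```python
from h import *
print(togo((.595,.0007,.172),-.136))
C=cam("wrist");a=eyes.grab_frame("wrist");cv2.imwrite("pics/w5.png",a)
m=cv2.inRange(cv2.cvtColor(a,cv2.COLOR_BGR2HSV),(17,90,60),(28,255,255))
print(grips(a,(5,60,90),(17,190,255),mn=60,mx=20000))
```

```text
(array([-1.000e-04, -8.300e-03,  1.273e-01]), array([-0.003, -0.003,  0.006]))
[([311.9, 133.3], [76, 43, 2515]), ([175.0, 158.6], [73, 62, 2409]), ([312.1, 194.2], [29, 25, 380]), ([604.0, 245.9], [49, 23, 745]), ([496.0, 257.8], [38, 25, 500]), ([608.6, 341.4], [87, 72, 3073]), ([507.4, 342.5], [12, 19, 107]), ([481.7, 386.3], [30, 38, 572])]
```

View pics/w5.png

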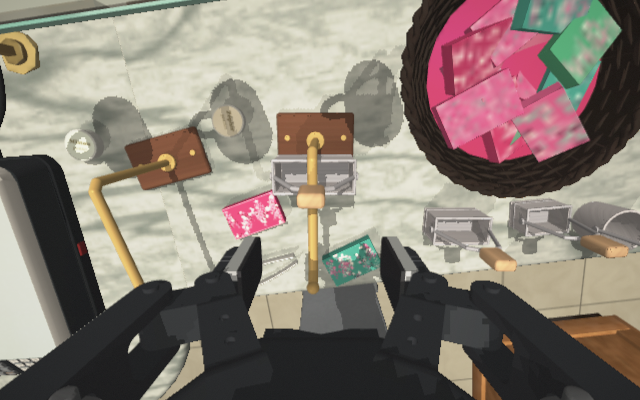

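To row units: 0.127 m is 1.27, 0.12 m is 1.2, 0.006 rad is 0.06.

Call:
nudge_tcp(
  segments=[
    [[0.06,0,-0.083,0.4,0,0,0.06],[0.06,0,-0.083,0.8,0,0,0.06],[0.06,0,-0.083,1.2,0,0,0.06],[0.06,0,-0.083,1.27,0,0,0.06],[0.01,0,-0.083,1.27,0,0,0.06]],
  ],
)

```text
clock: 8.65
position: [0.5932, -0.0051, 0.1722]
tool_rot: [-3.142, -0.0, -0.143]
force: [0.1, -0.1, 1.0]
grip_width: 0.0433
finger_force: 0.0
```

Call:
nudge_tcp(
  segments=[
    [[0.01,0,0,0,0,0,0],[0.01,0,0,0,0,0,0],[0.01,0,0,-0.15,0,0,0],[0.01,0,0,-0.3,0,0,0],[0.01,0,0,-0.3,0,0,0]],
  ],
)

```text
clock: 9.28
position: [0.5936, -0.005, 0.2032]
tool_rot: [-3.141, -0.003, -0.143]
force: [0.4, -0.0, -2.3]
grip_width: 0.0234
finger_force: 39.5
```

Run:
```python
from h import *
print(monitor.observe()['position'])
cv2.imwrite("pics/w6.png",eyes.grab_frame("wrist"))
```

```text
[ 0.59360419 -0.00501932  0.20319055]
```

View pics/w6.png

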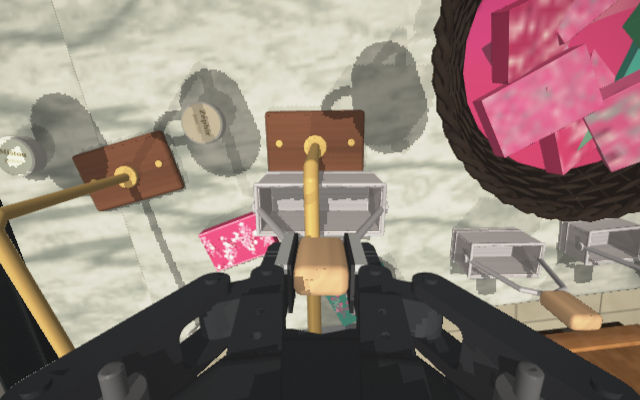

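The 96 is held and lifted, with its grip at (321,265). The long rod's visible part runs from the bend at about (5,215) through (60,340), so I refine that line before moving.

Run:
```python
from h import *
C=cam("wrist");a=cv2.imread("pics/w6.png");h=cv2.cvtColor(a,cv2.COLOR_BGR2HSV)
m=cv2.inRange(h,(15,90,60),(30,255,255));P=[]
for v in range(240,345,8):
    u=np.flatnonzero(m[v,0:85])
    if len(u)>4:P.append(onz(C,(u[0]+u[-1])/2,v,.160)[:2])
P=np.array(P)
# rest of the rod in w1
C1=np.load("pics/w1.npy",allow_pickle=True);m=cv2.inRange(cv2.cvtColor(cv2.imread("pics/w1.png"),cv2.COLOR_BGR2HSV),(15,90,60),(30,255,255))
Q=[]
for v in range(60,185,8):
    c=29+(v-42)*59/154; x0=int(c-9);u=np.flatnonzero(m[v,x0:int(c+10)])
    if len(u)>3:Q.append(onz(C1,x0+(u[0]+u[-1])/2,v,.160)[:2])
Q=np.array(Q)
for X in(P,Q):
    k=np.polyfit(X[:,0],X[:,1],1);print(len(X),np.arctan(k[0]),np.polyval(k,.47),np.polyval(k,.6),np.std(X[:,1]-np.polyval(k,X[:,0])),X[:,0].min(),X[:,0].max())
print(onz(C,3,213,.165))
print(togo((.452,.015,.205)))
```

```text
14 0.09546491520041062 0.1965642612650785 0.20901253923834326 0.0010241627016931312 0.5244957659603717 0.6101155109171865
16 0.11475779556453052 0.19579855520778547 0.21078290450901987 0.00039462163726840265 0.48438898801174063 0.6091423743809268
[0.62922831 0.19479396 0.165     ]
(array([-0.1426,  0.0002, -0.0031]), None)
```

Call:
nudge_tcp(
  segments=[
    [[0.01,-0.4,0,0,0,0,0],[0.01,-0.8,-0.02,0,0,0,0],[0.01,-1.2,-0.02,0,0,0,0],[0.01,-1.5,-0.02,0,0,0,0],[0.01,-1.5,-0.02,-0.3,0,0,0]],
  ],
)

```text
clock: 9.95
position: [0.4418, 0.0183, 0.2302]
tool_rot: [3.14, 0.004, -0.142]
force: [0.9, 0.2, -1.1]
grip_width: 0.0234
finger_force: 39.7
```

Run:
```python
from h import *
print(togo((.437,.1923,.206),.112))
```

```text
(array([-0.0292, -0.1716,  0.0241]), array([ 0.001,  0.004, -0.254]))
```

To row units: -0.1716 m is -1.716, -0.11 m is -1.1, -0.254 rad is -2.54.

Call:
nudge_tcp(
  segments=[
    [[0.01,-0.1,-0.55,0,0,0,-0.8],[0.01,-0.2,-1.1,0,0,0,-1.7],[0.01,-0.292,-1.716,0,0,0,-2.54],[0.01,-0.292,-1.716,0.241,0,0,-2.54],[0.01,-0.292,-1.716,0.241,0,0,-2.54]],
  ],
)

```text
clock: 10.58
position: [0.4391, 0.1921, 0.2058]
tool_rot: [3.141, 0.003, 0.112]
force: [-0.0, -0.8, -1.4]
grip_width: 0.0236
finger_force: 40.2
```

Run:
```python
from h import *
a=eyes.grab_frame("wrist");cv2.imwrite("pics/w7.png",a)
print(togo((.437,.1923,.206),.112),togo((.598,.2108,.206),.112))
```

```text
(array([-0.0026, -0.0008,  0.0008]), array([ 0.001,  0.002, -0.001])) (array([ 0.1594, -0.0013,  0.0005]), array([ 0.001,  0.002, -0.001]))
```

View pics/w7.png

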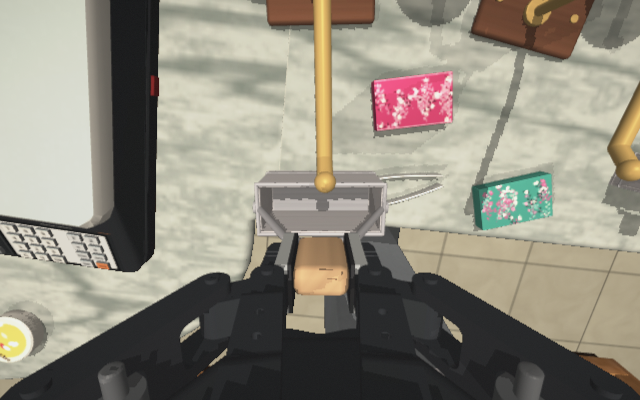

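The rod lies straight ahead of the grip, with its tip at (325,183) and the grip at 321. I insert.

To row units: 0.159 m is 1.59, 0.12 m is 1.2.

Call:
nudge_tcp(
  segments=[
    [[0.01,0.4,0,0,0,0,0],[0.01,0.8,-0.01,0,0,0,0],[0.01,1.2,-0.01,0,0,0,0],[0.01,1.59,-0.01,0,0,0,0],[0.01,1.59,-0.01,0,0,0,0]],
  ],
)

```text
clock: 11.25
position: [0.6001, 0.2099, 0.2074]
tool_rot: [-3.142, -0.0, 0.109]
force: [-0.7, 1.2, -2.2]
grip_width: 0.0232
finger_force: 40.2
```

Run:
```python
from h import *
C=cam("wrist");a=eyes.grab_frame("wrist");cv2.imwrite("pics/w8.png",a)
s=monitor.observe();print(s['position'],s['force'])
```

```text
[0.59868737 0.21009437 0.2074139 ] [-0.61447983 -0.34189193 -1.36516519]
```

View pics/w8.png

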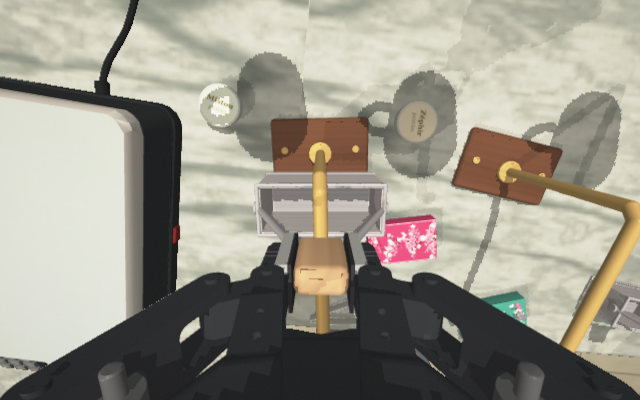

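To row units: 0.033 m is 0.33, 0.034 m is 0.34.

Call:
nudge_tcp(
  segments=[
    [[0.01,0,0,0.2,0,0,0],[0.01,0,0,0.31,0,0,0],[0.01,0,0,0.33,0,0,0],[0.01,0,0,0.34,0,0,0]],
  ],
)

```text
clock: 11.8
position: [0.598, 0.2111, 0.1738]
tool_rot: [3.142, -0.0, 0.112]
force: [-2.4, -1.1, 1.8]
grip_width: 0.023
finger_force: 40.7
```

Call:
nudge_tcp(
  segments=[
    [[0.05,0,0,0,0,0,0],[0.05,0,0,0,0,0,0],[0.05,0,0,-0.3,0,0,0],[0.05,0,0,-0.9,0,0,0],[0.05,-0.2,0.3,-1.3,0,0,0]],
  ],
)

```text
clock: 12.42
position: [0.5817, 0.1811, 0.3056]
tool_rot: [-3.14, -0.002, 0.115]
force: [0.3, -0.8, -0.2]
grip_width: 0.0502
finger_force: 0.0
```

Run:
```python
from h import *
CT=cam("top");CS=cam("scene");T=eyes.grab_frame("top");S=eyes.grab_frame("scene")
cv2.imwrite("pics/top9.png",T);cv2.imwrite("pics/scene9.png",S)
for nm,a in(('T',T),('S',S)):print(nm,[g for g in grips(a) if 200<g[0][0]<480 and 150<g[0][1]<260])
print(togo((.48,-.195,.33),0))
```

```text
T [([361.9, 216.8], [9, 5, 35]), ([408.4, 217.6], [8, 4, 29]), ([446.6, 226.0], [8, 5, 36])]
S [([377.3, 190.0], [8, 9, 41]), ([235.9, 206.4], [9, 14, 45]), ([292.0, 210.7], [4, 3, 6])]
(array([-0.1421,  0.3586, -0.0228]), array([-0.   , -0.007,  0.109]))
```

To row units: 0.275 m is 2.75, 0.22 m is 2.2, 0.109 rad is 1.09.

Call:
nudge_tcp(
  segments=[
    [[0.06,-0.3,0.55,-0.2,0,0,0.2],[0.06,-0.5,1.1,-0.23,0,0,0.5],[0.06,-0.8,1.65,-0.23,0,0,0.8],[0.06,-1,2.2,-0.23,0,0,1.09],[0.06,-1.2,2.75,-0.23,0,0,1.09]],
  ],
)

```text
clock: 13.15
position: [0.4922, -0.1092, 0.3263]
tool_rot: [3.141, -0.001, 0.002]
force: [1.1, 0.1, -0.7]
grip_width: 0.0601
finger_force: 0.0
```

Call:
nudge_tcp(
  segments=[
    [[0.06,-0.3,0.55,0,0,0,0],[0.06,-0.5,0.85,0.3,0,0,0],[0.06,-0.6,0.85,0.6,0,0,0]],
  ],
)

```text
clock: 13.52
position: [0.4319, -0.1949, 0.2655]
tool_rot: [3.141, -0.001, -0.001]
force: [0.5, 0.3, -0.7]
grip_width: 0.0595
finger_force: 0.0
```

Run:
```python
from h import *
print(togo((.481,-.195,.12),0))
C=cam("wrist");a=eyes.grab_frame("wrist");cv2.imwrite("pics/w10.png",a)
cv2.imwrite("pics/w10c.png",a[120:330,150:500])
np.save("pics/w10.npy",np.array(C,dtype=object),allow_pickle=True)
```

```text
(array([ 4.900e-02, -1.000e-04,  1.455e-01]), array([ 0.001, -0.001, -0.001]))
```

View pics/w10.png

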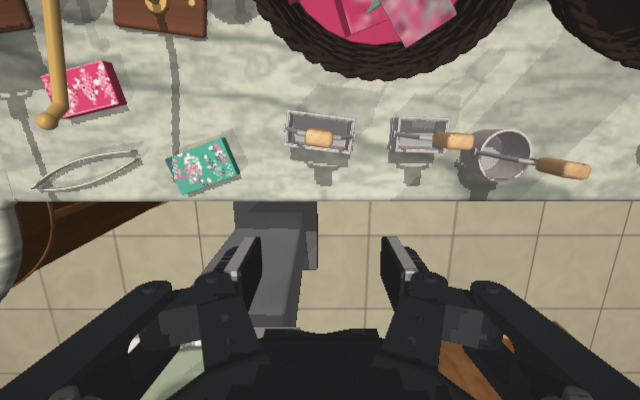

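The 78's grip is at (320,138), and its rim is tilted about 0.1 rad in yaw. I fit the rims for exact yaws.

Run:
```python
from h import *
C=np.load("pics/w10.npy",allow_pickle=True);a=cv2.imread("pics/w10.png");h=cv2.cvtColor(a,cv2.COLOR_BGR2HSV)
k=cv2.inRange(h,(5,60,90),(17,190,255))
for n,(x0,x1,y0,y1),z in[('78',(295,345,122,152),.135),('60',(425,485,128,155),.127)]:
    v,u=np.nonzero(k[y0:y1,x0:x1]);print(n,u.min()+x0,u.max()+x0,v.min()+y0,v.max()+y0,onz(C,(u.min()+u.max())/2+x0,(v.min()+v.max())/2+y0,z).round(4))
for (p,q,z) in[((288,111),(355,120),.05),((286,145),(352,153),.05),((396,118),(448,122),.042)]:
    A,B=onz(C,*p,z),onz(C,*q,z);d=A-B;print(A.round(3),B.round(3),np.arctan2(-d[0],d[1]),np.linalg.norm(d))
```

```text
78 305 332 128 147 [ 0.4803 -0.1932  0.135 ]
60 434 474 132 149 [ 0.4769 -0.3199  0.127 ]
[ 0.505 -0.157  0.05 ] [ 0.495 -0.235  0.05 ] -0.12982080125805356 0.07866038316269275
[ 0.466 -0.154  0.05 ] [ 0.456 -0.233  0.05 ] -0.12098588238536262 0.0796600517640751
[ 0.497 -0.285  0.042] [ 0.492 -0.348  0.042] -0.07486919128779353 0.06278293582120918
```

Call:
nudge_tcp(
  segments=[
    [[0.06,0.4,0,0.2,0,0,1],[0.06,0.485,0,0.7,0,0,1.25],[0.06,0.485,0,1.2,0,0,1.25],[0.06,0.485,0,1.45,0,0,1.25],[0.02,0.485,0,1.45,0,0,1.25]],
  ],
)

```text
clock: 14.2
position: [0.4814, -0.1918, 0.1202]
tool_rot: [-3.141, 0.003, -0.121]
force: [0.0, -0.6, 0.8]
grip_width: 0.043
finger_force: 0.0
```

Call:
nudge_tcp(
  segments=[
    [[0.01,0,0,0,0,0,0],[0.01,0,0,0,0,0,0],[0.01,0,0,-0.5,0,0,0],[0.01,0,0,-1,0,0,0],[0.01,0,0,-1.5,0,0,0]],
  ],
)

```text
clock: 14.82
position: [0.4815, -0.1925, 0.2739]
tool_rot: [3.141, -0.001, -0.122]
force: [0.8, 0.0, -1.3]
grip_width: 0.0232
finger_force: 40.5
```

Run:
```python
from h import *
print(togo((.42,.19,.26),.112))
```

```text
(array([-0.1077, -0.3721,  0.0137]), array([ 0.   , -0.001, -0.234]))
```

Call:
nudge_tcp(
  segments=[
    [[0.01,-0.3,-0.3,-0.3,0,0,0],[0.01,-0.6,-0.8,-0.5,0,0,-0.5],[0.01,-0.8,-1.35,-0.5,0,0,-1],[0.01,-0.9,-1.9,-0.5,0,0,-1.7],[0.01,-0.95,-2.5,-0.5,0,0,-2.34]],
  ],
)

```text
clock: 15.45
position: [0.4173, 0.0686, 0.3225]
tool_rot: [3.141, -0.002, 0.113]
force: [1.9, 0.2, -1.9]
grip_width: 0.0237
finger_force: 40.5
```

Run:
```python
from h import *
print(togo((.437,.1923,.206),.112))
```

```text
(array([ 0.0332, -0.1208,  0.1165]), array([ 0.001, -0.002,  0.001]))
```

Call:
nudge_tcp(
  segments=[
    [[0.01,0.1,-0.6,0,0,0,0],[0.01,0.2,-1.208,0.2,0,0,0],[0.01,0.33,-1.208,0.7,0,0,0],[0.01,0.33,-1.208,1.165,0,0,0],[0.01,0.33,-1.208,1.165,0,0,0]],
  ],
)

```text
clock: 16.08
position: [0.4358, 0.1904, 0.2034]
tool_rot: [3.14, 0.004, 0.112]
force: [-0.8, -0.4, -0.0]
grip_width: 0.0234
finger_force: 40.6
```

Run:
```python
from h import *
print(togo((.437,.1923,.206),.112),togo((.552,.2055,.206),.112))
cv2.imwrite("pics/w11.png",eyes.grab_frame("wrist"))
```

```text
(array([ 0.0013, -0.0018, -0.0026]), array([0.001, 0.004, 0.   ])) (array([ 0.1171, -0.002 , -0.0031]), array([0.001, 0.004, 0.   ]))
```

View pics/w11.png

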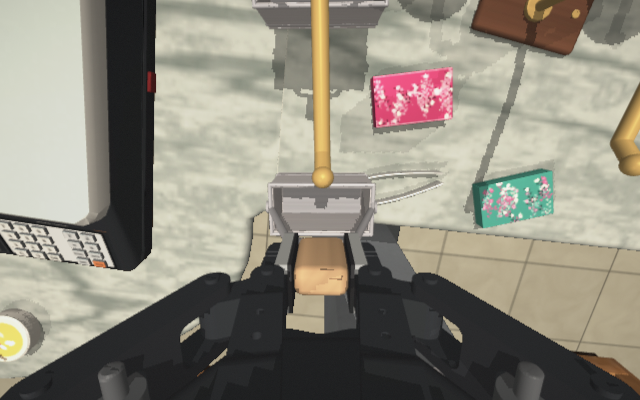

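The 78 is lined up with the rod, whose tip is at (322,177). The 96 hangs behind at the top of the image.

To row units: 0.116 m is 1.16, 0.08 m is 0.8.

Call:
nudge_tcp(
  segments=[
    [[0.01,0.4,0,-0.02,0,0,0],[0.01,0.8,-0.01,-0.02,0,0,0],[0.01,1.16,-0.01,-0.02,0,0,0],[0.01,1.16,-0.01,-0.02,0,0,0]],
  ],
)

```text
clock: 16.62
position: [0.5549, 0.2048, 0.2094]
tool_rot: [-3.14, -0.004, 0.11]
force: [-0.7, 0.3, -0.6]
grip_width: 0.0237
finger_force: 40.6
```

Call:
nudge_tcp(
  segments=[
    [[0.01,0,0,0.2,0,0,0],[0.01,0,0,0.31,0,0,0],[0.01,0,0,0.33,0,0,0],[0.01,0,0,0.33,0,0,0]],
  ],
)

```text
clock: 17.12
position: [0.5523, 0.2047, 0.175]
tool_rot: [3.141, -0.001, 0.112]
force: [-2.5, -2.2, 3.7]
grip_width: 0.0233
finger_force: 41.4
```

Resting on the rod (the force rose to +3.7 N). I release and go for the 60.

Units first: shifts go in units of 100 mm and turns go in units of 0.1 rad. So -0.14 m is -1.4, -0.09 m is -0.9.

Call:
nudge_tcp(
  segments=[
    [[0.05,0,0,0,0,0,0],[0.05,0,0,0,0,0,0],[0.05,0,0,-0.3,0,0,0],[0.05,0,0,-0.9,0,0,0],[0.05,-0.2,0.3,-1.4,0,0,0]],
  ],
)

```text
clock: 17.75
position: [0.5357, 0.1744, 0.3157]
tool_rot: [-3.14, -0.001, 0.115]
force: [0.5, -1.6, 0.0]
grip_width: 0.0502
finger_force: 0.0
```

Call:
nudge_tcp(
  segments=[
    [[0.06,-0.3,0.55,-0.15,0,0,0.4],[0.06,-0.5,1.1,-0.2,0,0,0.9],[0.06,-0.8,1.65,-0.2,0,0,1.4],[0.06,-1,2.2,-0.2,0,0,1.87],[0.06,-1.2,2.75,-0.2,0,0,1.87]],
  ],
)

```text
clock: 18.38
position: [0.4465, -0.1156, 0.3342]
tool_rot: [3.141, -0.001, -0.076]
force: [0.8, -0.5, 0.2]
grip_width: 0.0597
finger_force: 0.0
```

Run:
```python
from h import *
print(togo((.425,-.32,.26),-.075))
for n in("top","scene"):cv2.imwrite(f"pics/{n}12.png",eyes.grab_frame(n))
T=cv2.imread("pics/top12.png");print([g for g in grips(T) if 200<g[0][0]<480 and 150<g[0][1]<260])
```

```text
(array([-0.006 ,  0.2054,  0.0743]), array([ 0.   , -0.001, -0.001]))
[([202.7, 170.6], [9, 6, 33]), ([203.7, 189.6], [9, 6, 36]), ([408.9, 217.7], [8, 5, 26]), ([446.6, 225.8], [9, 5, 33])]
```

Call:
nudge_tcp(
  segments=[
    [[0.06,0,0.6,0,0,0,0],[0.06,0,1.2,0.1,0,0,0],[0.06,-0.06,1.75,0.3,0,0,0],[0.06,-0.06,2.054,0.7,0,0,0],[0.06,-0.06,2.054,0.743,0,0,0]],
  ],
)

```text
clock: 19.1
position: [0.4243, -0.3195, 0.257]
tool_rot: [-3.14, 0.003, -0.078]
force: [-0.4, 0.2, 0.9]
grip_width: 0.0599
finger_force: 0.0
```

Run:
```python
from h import *
C=cam("wrist");a=eyes.grab_frame("wrist");cv2.imwrite("pics/w13.png",a)
k=cv2.inRange(cv2.cvtColor(a,cv2.COLOR_BGR2HSV),(5,60,90),(17,190,255))
n,l,st,c=cv2.connectedComponentsWithStats(k)
for i in range(1,n):
    if 120<st[i,4]<3000 and st[i,1]<200: x,y,w,hh=st[i,:4];print(st[i].tolist(),onz(C,x+w/2-.5,y+hh/2-.5,.127).round(4))
print(togo((.477,-.32,.1126),-.075))
```

```text
[7, 0, 80, 46, 1670] [ 0.582 -0.106  0.127]
[0, 10, 43, 33, 963] [ 0.5812 -0.0843  0.127 ]
[300, 124, 28, 18, 404] [ 0.477 -0.317  0.127]
[408, 142, 41, 22, 685] [ 0.451  -0.4199  0.127 ]
(array([ 0.052 , -0.0019,  0.1453]), array([-0.001,  0.002, -0.001]))
```

To row units: 0.145 m is 1.45, 0.12 m is 1.2.

Call:
nudge_tcp(
  segments=[
    [[0.06,0.4,-0.02,0.2,0,0,0],[0.06,0.52,-0.02,0.7,0,0,0],[0.06,0.52,-0.02,1.2,0,0,0],[0.06,0.52,-0.02,1.45,0,0,0],[0.02,0.52,-0.02,1.45,0,0,0]],
  ],
)

```text
clock: 19.77
position: [0.4781, -0.3188, 0.114]
tool_rot: [-3.14, 0.001, -0.074]
force: [0.6, 0.5, 0.4]
grip_width: 0.0432
finger_force: 0.0
```

Call:
nudge_tcp(
  segments=[
    [[0.01,0,0,0,0,0,0],[0.01,0,0,0,0,0,0],[0.01,0,0,-0.5,0,0,0],[0.01,0,0,-1,0,0,0],[0.01,0,0,-1.6,0,0,0]],
  ],
)

```text
clock: 20.4
position: [0.4774, -0.3199, 0.2767]
tool_rot: [3.142, -0.0, -0.075]
force: [1.5, 0.3, 0.1]
grip_width: 0.0236
finger_force: 41.3
```

Call:
nudge_tcp(
  segments=[
    [[0.01,-0.2,-0.4,-0.4,0,0,0],[0.01,-0.4,-1,-0.55,0,0,-0.3],[0.01,-0.5,-1.55,-0.55,0,0,-0.8],[0.01,-0.6,-2.15,-0.55,0,0,-1.3],[0.01,-0.65,-2.75,-0.55,0,0,-1.87]],
  ],
)

```text
clock: 21.02
position: [0.433, -0.0393, 0.3306]
tool_rot: [3.14, -0.002, 0.113]
force: [1.4, 0.2, -0.8]
grip_width: 0.0232
finger_force: 41.3
```

Run:
```python
from h import *
print(togo((.42,.1923,.32),.112),togo((.437,.1923,.206),.112))
```

```text
(array([ 0.0132, -0.2316,  0.0104]), array([ 0.001, -0.002,  0.001])) (array([ 0.0298, -0.2298,  0.1244]), array([ 0.001, -0.002,  0.001]))
```

To row units: -0.2298 m is -2.298, -0.18 m is -1.8.

Call:
nudge_tcp(
  segments=[
    [[0.01,0,-0.6,0,0,0,0],[0.01,0.05,-1.2,0,0,0,0],[0.01,0.1,-1.8,0,0,0,0],[0.01,0.15,-2.298,0.2,0,0,0],[0.01,0.25,-2.298,0.7,0,0,0]],
  ],
)

```text
clock: 21.65
position: [0.4331, 0.1944, 0.261]
tool_rot: [-3.139, -0.006, 0.117]
force: [1.6, -1.7, -1.7]
grip_width: 0.0234
finger_force: 41.4
```

Call:
nudge_tcp(
  segments=[
    [[0.01,0.05,0,0.5,0,0,0],[0.01,0.05,0,0.544,0,0,0],[0.01,0.05,0,0.544,0,0,0]],
  ],
)

```text
clock: 22.02
position: [0.4382, 0.191, 0.2067]
tool_rot: [-3.141, -0.001, 0.112]
force: [0.3, 0.8, -0.1]
grip_width: 0.0235
finger_force: 41.3
```

Run:
```python
from h import *
print(togo((.437,.1923,.206),.112),togo((.506,.2,.206),.112))
a=eyes.grab_frame("wrist");cv2.imwrite("pics/w14.png",a)
m=cv2.inRange(cv2.cvtColor(a,cv2.COLOR_BGR2HSV),(17,90,60),(30,255,255))
for v in(60,100,140,175):
    u=np.flatnonzero(m[v,290:350]);print(v,290+u.mean() if len(u) else None)
```

```text
(array([-0.0011, -0.0015,  0.0007]), array([-0.   , -0.001, -0.   ])) (array([ 0.0683, -0.0014,  0.0008]), array([-0.   , -0.001, -0.   ]))
60 321.0
100 321.5
140 322.0
175 323.0
```

Call:
nudge_tcp(
  segments=[
    [[0.01,0.4,0,0,0,0,0],[0.01,0.68,-0.01,0,0,0,0],[0.01,0.68,-0.01,0.15,0,0,0],[0.01,0.68,-0.01,0.3,0,0,0],[0.01,0.68,-0.01,0.33,0,0,0]],
  ],
)

```text
clock: 22.7
position: [0.506, 0.1988, 0.1739]
tool_rot: [3.14, -0.003, 0.111]
force: [-8.6, -12.4, 60.4]
grip_width: 0.0235
finger_force: 48.8
```

Call:
nudge_tcp(
  segments=[
    [[0.01,0,0,0.01,0,0,0],[0.01,0,0,0.01,0,0,0]],
  ],
)

```text
clock: 22.95
position: [0.5062, 0.1989, 0.1739]
tool_rot: [3.141, -0.004, 0.111]
force: [-6.2, -9.3, 44.8]
grip_width: 0.0233
finger_force: 46.7
```

Call:
nudge_tcp(
  segments=[
    [[0.05,0,0,0,0,0,0],[0.05,0,0,0,0,0,0],[0.05,0,0,-0.3,0,0,0],[0.05,0,0,-0.9,0,0,0],[0.05,-0.2,0.3,-1.4,0,0,0]],
  ],
)

```text
clock: 23.58
position: [0.4884, 0.1685, 0.3126]
tool_rot: [-3.14, -0.0, 0.115]
force: [0.7, -1.5, 0.4]
grip_width: 0.0502
finger_force: 0.0
```

Call:
nudge_tcp(
  segments=[
    [[0.06,-0.1,0.55,-0.15,0,0,0.4],[0.06,-0.3,1.1,-0.2,0,0,0.9],[0.06,-0.5,1.7,-0.2,0,0,1.4],[0.06,-0.7,2.3,-0.2,0,0,1.87],[0.06,-0.8,2.9,-0.2,0,0,1.87]],
  ],
)

```text
clock: 24.2
position: [0.4404, -0.1316, 0.3312]
tool_rot: [3.141, -0.001, -0.076]
force: [1.1, 0.7, 0.7]
grip_width: 0.0601
finger_force: 0.0
```

Run:
```python
from h import *
print(togo((.41,-.415,.26),-.136))
T=eyes.grab_frame("top");S=eyes.grab_frame("scene")
cv2.imwrite("pics/top15.png",T);print([g for g in grips(T) if 190<g[0][0]<480 and 150<g[0][1]<260])
h=np.vstack([cv2.resize(S[150:270,195:435],None,fx=2.4,fy=2.4,interpolation=2),cv2.resize(T[140:260,180:470],(576,288),interpolation=2)])
cv2.imwrite("pics/both15.png",h)
```

```text
(array([-0.0089,  0.2848,  0.0714]), array([ 0.   , -0.001,  0.06 ]))
[([202.4, 170.5], [9, 6, 37]), ([203.6, 189.9], [9, 5, 36]), ([206.4, 208.8], [9, 6, 34]), ([446.6, 225.8], [8, 5, 32])]
```

View pics/both15.png

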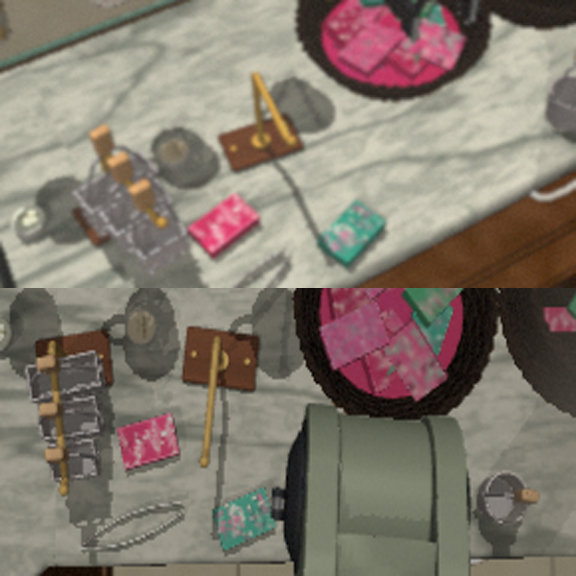

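The pails hang largest at the back, then 78, then 60, with the grips in line. The round pail stands where I left it. Last leg: rehang it.

To row units: 0.285 m is 2.85, 0.235 m is 2.35, 0.06 rad is 0.6.

Call:
nudge_tcp(
  segments=[
    [[0.06,0,0.6,0,0,0,0.3],[0.06,0,1.2,0,0,0,0.6],[0.06,-0.06,1.8,0,0,0,0.6],[0.06,-0.09,2.35,0.2,0,0,0.6],[0.06,-0.09,2.85,0.5,0,0,0.6]],
  ],
)

```text
clock: 24.92
position: [0.4107, -0.4153, 0.2808]
tool_rot: [3.141, -0.001, -0.136]
force: [1.5, -0.2, 0.4]
grip_width: 0.0601
finger_force: 0.0
```

Call:
nudge_tcp(
  segments=[
    [[0.06,0,0,0.2,0,0,0],[0.06,0,0,0.2,0,0,0]],
  ],
)

```text
clock: 25.18
position: [0.4106, -0.4127, 0.2595]
tool_rot: [-3.14, 0.002, -0.135]
force: [-0.2, -0.1, 0.7]
grip_width: 0.0598
finger_force: 0.0
```

Run:
```python
from h import *
C=cam("wrist");a=eyes.grab_frame("wrist");cv2.imwrite("pics/w16.png",a)
k=cv2.inRange(cv2.cvtColor(a,cv2.COLOR_BGR2HSV),(5,60,90),(17,190,255))
n,l,st,c=cv2.connectedComponentsWithStats(k)
for i in range(1,n):
    if 120<st[i,4]<3000 and 60<st[i,1]<230 and 200<st[i,0]<460: x,y,w,hh=st[i,:4];print(st[i].tolist(),onz(C,x+w/2-.5,y+hh/2-.5,.140).round(4))
print(togo((.4555,-.413,.1256),-.136))
```

```text
[301, 136, 29, 19, 508] [ 0.4532 -0.4133  0.14  ]
(array([ 0.044 , -0.0056,  0.1352]), array([-0.001,  0.001,  0.001]))
```

To row units: 0.134 m is 1.34, 0.11 m is 1.1.

Call:
nudge_tcp(
  segments=[
    [[0.06,0.3,-0.04,0.2,0,0,0],[0.06,0.435,-0.055,0.6,0,0,0],[0.06,0.435,-0.055,1.1,0,0,0],[0.06,0.435,-0.055,1.34,0,0,0],[0.02,0.435,-0.055,1.34,0,0,0]],
  ],
)

```text
clock: 25.85
position: [0.4552, -0.413, 0.1268]
tool_rot: [-3.141, 0.001, -0.134]
force: [-1.0, -0.0, 0.3]
grip_width: 0.0428
finger_force: 0.0
```

Call:
nudge_tcp(
  segments=[
    [[0.01,0,0,0,0,0,0],[0.01,0,0,0,0,0,0],[0.01,0,0,-0.5,0,0,0],[0.01,0,0,-1,0,0,0],[0.01,0,0,-1.6,0,0,0]],
  ],
)

```text
clock: 26.48
position: [0.4547, -0.4135, 0.2894]
tool_rot: [3.142, -0.0, -0.135]
force: [0.3, 0.4, -1.6]
grip_width: 0.0236
finger_force: 39.9
```

Call:
nudge_tcp(
  segments=[
    [[0.01,-0.1,-0.5,-0.3,0,0,0],[0.01,-0.2,-1.1,-0.4,0,0,0],[0.01,-0.3,-1.7,-0.4,0,0,0],[0.01,-0.5,-2.3,-0.4,0,0,0],[0.01,-0.6,-2.85,-0.4,0,0,0]],
  ],
)

```text
clock: 27.1
position: [0.4332, -0.1214, 0.3282]
tool_rot: [3.141, -0.002, -0.135]
force: [1.6, 1.1, -0.4]
grip_width: 0.0231
finger_force: 40.0
```

Run:
```python
from h import *
print(togo((.452,.0204,.30),-.136),togo((.452,.0204,.206),-.136))
```

```text
(array([-0.0005, -0.1431,  0.028 ]), array([ 0.001, -0.002,  0.001])) (array([-0.0007, -0.1431,  0.122 ]), array([ 0.001, -0.002,  0.001]))
```

Call:
nudge_tcp(
  segments=[
    [[0.01,-0.08,-0.55,0,0,0,0],[0.01,-0.08,-1.1,0,0,0,0],[0.01,-0.08,-1.431,0.3,0,0,0],[0.01,-0.08,-1.431,0.8,0,0,0],[0.01,-0.08,-1.431,1.22,0,0,0]],
  ],
)

```text
clock: 27.72
position: [0.4454, 0.0198, 0.2045]
tool_rot: [3.142, -0.002, -0.134]
force: [0.9, 0.5, -2.2]
grip_width: 0.0231
finger_force: 40.1
```

Call:
nudge_tcp(
  segments=[
    [[0.01,0,0,0,0,0,0],[0.01,0,0,0,0,0,0]],
  ],
)

```text
clock: 27.98
position: [0.4462, 0.0196, 0.2068]
tool_rot: [-3.141, -0.002, -0.135]
force: [0.2, -0.0, -0.2]
grip_width: 0.023
finger_force: 40.1
```

Run:
```python
from h import *
print(togo((.55,.007,.206),-.136))
a=eyes.grab_frame("wrist");cv2.imwrite("pics/w17.png",a)
m=cv2.inRange(cv2.cvtColor(a,cv2.COLOR_BGR2HSV),(17,90,60),(30,255,255))
for v in(60,90,120,150,175):
    u=np.flatnonzero(m[v,290:350]);print(v,290+u.mean() if len(u) else None)
```

```text
(array([ 0.1045, -0.0015,  0.0011]), array([-0.   , -0.002,  0.001]))
60 319.0
90 319.0
120 319.5
150 319.5
175 None
```

Aligned with the rod. I insert, lower in small steps and release.

To row units: 0.104 m is 1.04, 0.08 m is 0.8.

Call:
nudge_tcp(
  segments=[
    [[0.01,0.4,0,0,0,0,0],[0.01,0.8,0,0,0,0,0],[0.01,1.04,-0.01,0,0,0,0],[0.01,1.04,-0.01,0.15,0,0,0],[0.01,1.04,-0.01,0.28,0,0,0]],
  ],
)

```text
clock: 28.65
position: [0.5482, 0.0063, 0.177]
tool_rot: [3.142, -0.001, -0.135]
force: [-0.6, 0.0, -0.4]
grip_width: 0.0233
finger_force: 40.2
```

Call:
nudge_tcp(
  segments=[
    [[0.01,0,0,0.03,0,0,0],[0.01,0,0,0.03,0,0,0]],
  ],
)

```text
clock: 28.9
position: [0.549, 0.0068, 0.1756]
tool_rot: [-3.141, -0.003, -0.135]
force: [-1.6, 0.2, 22.3]
grip_width: 0.0231
finger_force: 43.5
```

Call:
nudge_tcp(
  segments=[
    [[0.05,0,0,0,0,0,0],[0.05,0,0,0,0,0,0],[0.05,0,0,-0.3,0,0,0],[0.05,0,0,-0.9,0,0,0],[0.05,0,0,-1.4,0,0,0]],
  ],
)

```text
clock: 29.52
position: [0.5482, 0.0065, 0.3159]
tool_rot: [-3.141, -0.0, -0.135]
force: [0.4, -0.5, 0.1]
grip_width: 0.05
finger_force: 0.0
```

Call:
nudge_tcp(
  segments=[
    [[0.06,-0.5,0.4,0,0,0,0],[0.06,-1,0.9,0,0,0,0],[0.06,-1,1.5,0,0,0,0],[0.06,-1,2.1,0,0,0,0],[0.06,-1,2.7,0,0,0,0]],
  ],
)

```text
clock: 30.15
position: [0.4121, -0.2494, 0.3142]
tool_rot: [3.141, -0.001, -0.135]
force: [1.6, 0.6, -0.8]
grip_width: 0.0602
finger_force: 0.0
```

Call:
nudge_tcp(
  segments=[
    [[0.06,0,0,0,0,0,0],[0.06,0,0,0,0,0,0],[0.06,0,0,0,0,0,0],[0.06,0,0,0,0,0,0]],
  ],
)

```text
clock: 30.65
position: [0.4133, -0.2468, 0.314]
tool_rot: [3.142, -0.0, -0.134]
force: [0.2, -0.1, 0.4]
grip_width: 0.06
finger_force: 0.0
```

Run:
```python
from h import *
T=eyes.grab_frame("top");S=eyes.grab_frame("scene")
print([g for g in grips(T) if 190<g[0][0]<480 and 150<g[0][1]<260])
h=np.vstack([cv2.resize(S[150:270,195:435],None,fx=2.4,fy=2.4,interpolation=2),cv2.resize(T[140:260,180:470],(576,288),interpolation=2)])
cv2.imwrite("pics/both18.png",h)
```

```text
[([202.5, 170.6], [9, 6, 34]), ([203.4, 189.9], [9, 5, 35]), ([284.4, 190.8], [9, 6, 39]), ([206.3, 208.9], [8, 5, 30])]
```

View pics/both18.png

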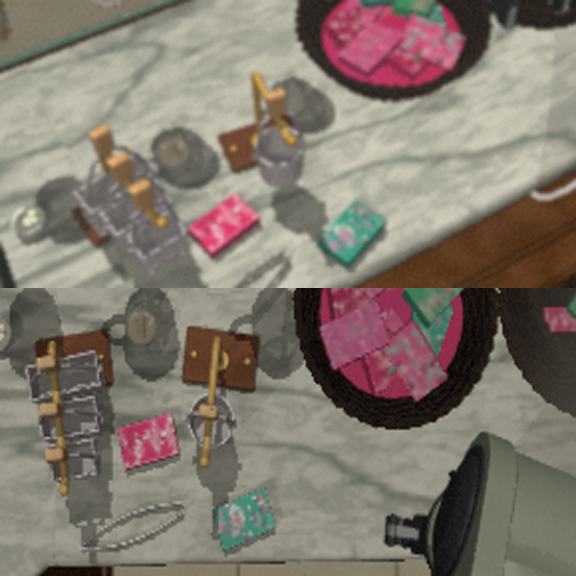

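The three oblong pails hang in order on the long hook and the round pail is back on the short hook. Nothing else has moved.

```bash
python3 -c "
from workcell import bot, eyes, job, monitor
print(job.job_done())"
```

```text
the job is handed in; nothing more can be done
None
```

The job is handed in: the final pictures showed the 96, 78 and 60 mm pails (the 112 was absent) on the long hook, largest at the back, the round pail back on the short hook, and the tongs, packets and tins where they were.

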